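# Clamp a printed bracket in the finishing jig

### The job

Slide the printed bracket along its channel until its end sits fully home against the stop of the aluminium clamping jig. Then screw the knob down (clockwise seen from above) until its foot holds the bracket snugly, by feel: about 14 N on the print when you let go (under 10 N it slips, over 18 N it warps), and at no time over 25 N, which cracks it. Leave the bracket home and clamped with the other things on the table where they are.

Things in the scene. Friction and masses are not known exactly. Their poses are not given: they have to be found in the camera images.
- jig: Fixed aluminium C-frame clamping jig, 157 x 76 x 84 mm. Origin on the vertical screw axis, at the table; x points from its open end to the stop, z up. Base slab x -97..+60 mm, its top (on which the bracket slides) at height 25 mm; two rails 42 mm apart (x -60..+22, 10 mm high). The arm with the screw spans x -38..+22, y +-18, heights 64 to 84 mm.
- stop (a point): On the stop, the front face of the jig's column (x = +22 mm in the jig's frame, y +-30, column 38 mm deep and 84 mm high): mid-width, at height 39 mm, the top of the bracket's foot plate.
- knob: Round fluted black knob, one piece with its screw and foot, on the screw axis. Origin: centre of the knob, 120.5 to 122.5 mm up at first, 113 to 118 mm when the foot meets the boss. 33 mm over the flutes (30 mm between grip pads), 24 mm high. Clockwise from above lowers it 20 mm per full turn (3.2 mm per rad), so the grasp must sink with it. Friction 0.12 N m; it stays where left.
- foot (a point): Centre of the underside of the screw's rubber-faced foot (28 mm across), 73 mm below the knob's origin. Once it bears on the boss, the knob stops sinking: its sprung nut lifts instead and each further radian presses about 17 N more on the print, the first newton being the screw's weight. A hand that keeps sinking then presses on the print as well, and feels that as an upward force.
- bracket: Loose printed L-bracket, about 120 g, in the jig's channel, at first drawn out 20 to 35 mm from the stop. Origin: centre of its upright flange (10 mm thick in x, 40 wide, 45 high, top at height 70 mm), which can be pushed on its front face or pinched from above. A 14 mm thick, 40 mm wide foot plate runs from it towards +x. Home, the origin is at x = -83 mm in the jig's frame.
- end (a point): Mid-width of the top edge of the far end of the bracket's foot plate, 105 mm along +x from the bracket's origin and 8.5 mm below it; it meets the stop when the bracket is home. Near this end the plate carries a raised square boss, 34 x 34 mm, centred 22 mm before the end, so under the foot when home; its height differs from print to print, anywhere from 1 to 6 mm above the plate, and is not measured: it must be felt.
- gear: Loose printed gear, about 66 mm across and 16 mm high, lying flat beside the jig; origin at the centre of its underside. Leave alone.
- jar: Loose small white jar with a black cap, 48 mm across and 50 mm high, beside the jig; origin at the centre of its underside. Leave alone.
- scraper: Loose print scraper (flat spatula), 200 mm long, 65 mm wide and up to 20 mm high, lying beside the jig; origin at the middle of its length, at the table; x towards the blade. Leave alone.
Things that resemble listed ones, but are neither listed nor needed, are in the scene too. What is meant by the jig is not blue or green, and is the smaller of those in its own colour.

How it is judged:
By the outcome, as a careful person would: the job done as asked, in the order asked, and still so for the second after the job is handed in, with the robot touching nothing.
It also fails if it takes over 67 s, if anything falls off the work surface, if the arm or the gripper's body presses on something with over 40 N, if the wrist force passes 120 N, or if a joint passes its speed limit or range.

### The arm

A 6-joint arm with a two-finger parallel gripper is mounted at the origin on the work surface. World frame = base frame: x ahead of the robot, y to its left, z up, the work surface at z = 0. Lengths are in m, angles in rad, forces in N, time in s.
With the tool pointing down it reaches from about 0.375 to 0.925 m from the base axis. Payload 5.7 kg.
Tool frame: the origin (TCP) lies between the finger pads; the fingertips stand 19 mm ahead of it and the grasp point (between the pads) is the TCP; y points along the fingers, x is the direction in which the jaws open and shut, and the axes are right-handed (so a half turn about y gives the same grasp; the last joint's range is limited). The gripper opens to 85 mm and grips with 20 to 120 N. Pads are 22 mm wide; open, the fingers measure 114 mm over their backs; the gripper's body (76 mm by 85 mm) begins 54 mm behind the grasp point. The pads swing forward as they close: fully open they stand 13 mm farther back than shut.
Start: joints at [-1.35, 0.359, 1.51, -0, 1.272, -0.115], TCP at [0.198, -0.566, 0.25] pointing down, gripper open.
Joint ranges: [-2.97, 2.97], [-1.01, 2.36], [0.21, 2.38], [-0.96, 4.11], [0.2, 2.71], [-2.98, 2.98]. Speed limits (rad/s): [2.39, 2.39, 3.14, 3.14, 3.14, 3.14].

### API

Orientations are given as [roll, pitch, yaw] about the fixed x, y, z axes, in that order (R = Rz(yaw) Ry(pitch) Rx(roll)).
In Python, from cell import * gives the robot as it stands. The module is installed in compiled form; this text tells all that it offers.
- The arm moves only by the tool servo_tool, never from a script. Its argument "plan" is a list of rows, each an object of numbers: "dx", "dy", "dz": the shift along the tool's x, y, z in mm; "rx", "ry", "rz": the turn, a rotation vector about the tool's x, y, z in rad; "jaw": the opening, from 0 (shut) to 1 (fully open). A call has 1 to 20 rows; each row is the pose to reach, as a shift and turn from the pose measured when the call began, along the tool's axes at that moment; what a row does not reach only later rows make up. A row lasts 1/12 s, in which the tool goes at most 41.7 mm and 7.16 degrees, less where a joint would pass 70% of its speed; a pose out of reach is approached as far as the arm can. A call with a gripper value outside its range is refused whole. The fingers move at their own pace and stop on an object; "grip_force" is the grip in N (left out, the last holds). Time passes only in rows, so rows that repeat a pose let the fingers close. It gives the time, the measured TCP pose, the force and the opening at its end, in the units of the state.
- state(): the state, without advancing time (a new reading comes with each control period).
- camera(name): name is "scene" or "top"; returns a dict with "pixels" (400x640x3 uint8, red, green, blue), "K" (3x3 intrinsics, pixels), "xyz" and "attitude" of the camera in the world. Camera axes: x right, y down, z forward; pixel columns grow to the right and rows downward; lengths in m; the calibration is good to about 2 mm. A picture is of the moment at which its call begins. There is no depth.
- sign_off(): hands the job in, once; it reports no verdict.
Trained networks look in the newest picture that a camera, given by its name, has taken for a name from the list of things; names that differ only in an ending like _2 or _b are one class to them, and where a whole thing is asked for, a point or a joint stands for the part that bears it (a point fixed in the world has none). Each returns a list of dicts, best first, with "confidence" (0 to 1); they miss things now and then, are a little off and sometimes report something else, mostly with a low value. They report only what shows in the picture. A call takes as long as a camera call. They do not tell look-alikes from the thing itself.
- spot_in(camera, target): "xy" ([column, row] in pixels, amid what is visible of it).
- spot_point(camera, target): "xy" ([column, row] in pixels: a listed point, or the origin of a listed thing).
The state is a dict: "time_s": time; "joints": joint angles; "qd": joint speeds; "effort": joint torques, N m; "position": TCP position; "tcp_rot": TCP orientation; "wrist_force": force on the tool from outside, world axes, zero at the start; "torque": the same for the moment, N m; "gripper_width": opening from 0.0 (shut) to 1.0 (fully open).
Only numpy, scipy, OpenCV 4.12 (cv2) and the standard library are available. Lean on these libraries where they do the work, as an engineer would, in place of code of your own. Each camera call takes 0.05 s, during which the arm holds its last target.

## Working session

There is one attempt and no reset: what is moved stays moved. The work goes in short steps, Python scripts to look and compute and a tool call to move; the robot and the scene stay as the last step left them, time stands still between calls to the robot, and variables do not carry over. Pictures are saved under pics/ and viewed, and the job is handed in when it is done.

Besides the shell and the picture viewer there is one more tool, called in YAML: its name, and indented under it one key for each argument. servo_tool: Moves the arm, as the interface text tells. Its arguments: {"type":"object","properties":{"plan":{"type":"array","items":{"type":"object","properties":{"dx":{"type":"number"},"dy":{"type":"number"},"dz":{"type":"number"},"rx":{"type":"number"},"ry":{"type":"number"},"rz":{"type":"number"},"jaw":{"type":"number"}}}},"grip_force":{"type":"number"}},"required":["plan"]}

```bash
mkdir -p pics; python3 - <<'E'
from cell import *
import cv2
s=state();print({k:s[k] for k in s})
for n in("scene","top"):
    c=camera(n);cv2.imwrite(f"pics/{n}0.png",c["pixels"][:,:,::-1]);print(n,c["K"],c["xyz"],c["attitude"])
    for t in("jig","knob","bracket","gear","jar","scraper"):
        print(t,[(x["xy"],round(x["confidence"],2)) for x in spot_in(n,t)],[(x["xy"],round(x["confidence"],2)) for x in spot_point(n,t)])
    for t in("stop","foot","end"):
        print(t,[(x["xy"],round(x["confidence"],2)) for x in spot_point(n,t)])
print(state()["time_s"])
E
```

```text
{'time_s': 0.0, 'joints': array([-1.35008958e+00,  3.59511255e-01,  1.51144349e+00,  1.63490111e-05,
        1.27251884e+00, -1.15091015e-01]), 'qd': array([-0.00134129, -0.00062625, -0.00047476,  0.00107581, -0.00097756,
        0.00035733]), 'effort': array([-6.77858316e-04, -5.27611649e+01, -2.78611887e+01,  2.38244871e-05,
        1.29568577e-02, -5.41904548e-07]), 'position': array([ 0.19757188, -0.56584256,  0.24944564]), 'tcp_rot': array([-1.57056481,  0.00186669, -1.23500317]), 'wrist_force': array([ 0.85669549, -1.25022434,  0.88975476]), 'torque': array([-0.0313951 , -0.02292736, -0.01125039]), 'gripper_width': 1.000755305690964}
scene [[514.41633153   0.         314.5157017 ]
 [  0.         514.41633153 199.39855678]
 [  0.           0.           1.        ]] [ 1.06938165 -0.78233791  1.16937204] [-2.41323828 -0.01748924  0.53676644]
jig [([328.6, 334.0], 0.95), ([299.7, 264.1], 0.59), ([397.3, 227.6], 0.55)] [([395.9, 237.7], 0.98), ([244.9, 207.0], 0.94), ([330.4, 342.6], 0.8), ([298.9, 270.2], 0.58)]
knob [([240.1, 173.3], 0.78), ([330.6, 314.0], 0.68), ([301.1, 240.7],
[... 763 characters left out ...]
], 0.92), ([463.1, 150.2], 0.78), ([321.0, 128.9], 0.65)] [([352.1, 302.1], 0.61), ([401.8, 206.4], 0.6)]
knob [([409.1, 194.5], 0.75), ([353.8, 302.6], 0.65), ([322.3, 106.3], 0.57), ([403.0, 201.6], 0.57), ([478.0, 133.7], 0.52)] [([355.5, 305.1], 0.76), ([407.8, 193.7], 0.57), ([482.1, 134.2], 0.57), ([321.6, 104.7], 0.53)]
bracket [] [([394.1, 246.1], 0.68), ([294.2, 219.0], 0.57)]
gear [([347.5, 182.7], 0.86)] [([348.2, 182.0], 0.76)]
jar [([449.8, 227.4], 0.62)] [([449.4, 229.1], 0.87)]
scraper [([294.4, 206.6], 0.73)] []
stop [([468.8, 137.3], 0.97), ([403.5, 195.7], 0.91), ([355.7, 293.6], 0.78), ([325.5, 109.9], 0.58)]
foot []
end [([347.1, 183.7], 0.63), ([402.0, 204.7], 0.58)]
1.6
```

View pics/scene0.png

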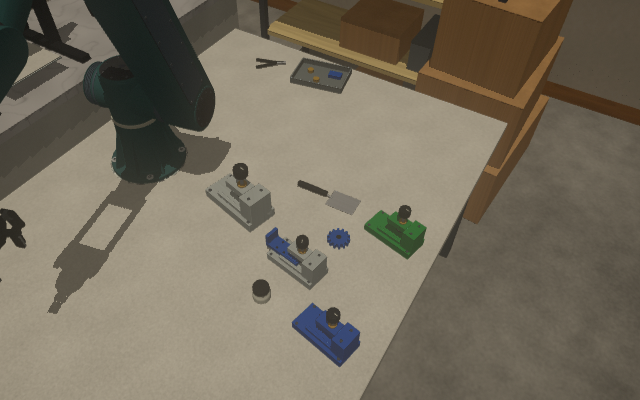

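View pics/top0.png

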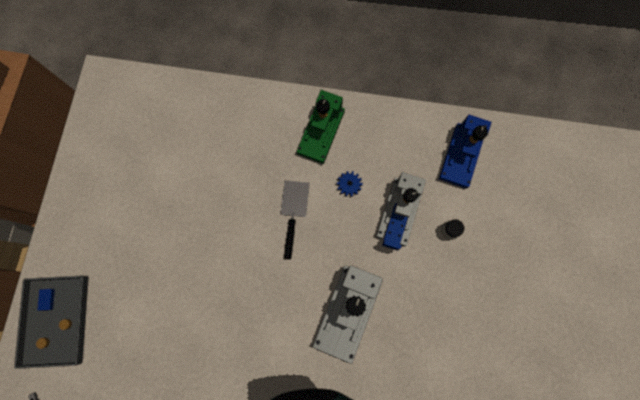

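```bash
python3 - <<'E'
import cv2,numpy as np
a=cv2.imread("pics/scene0.png")[220:300,250:350];b=cv2.imread("pics/top0.png")[160:260,360:440]
cv2.imwrite("pics/za.png",cv2.resize(a,None,fx=7,fy=7,interpolation=cv2.INTER_CUBIC))
cv2.imwrite("pics/zb.png",cv2.resize(b,None,fx=6,fy=6,interpolation=cv2.INTER_CUBIC))
E
```

```text
(no output)
```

View pics/za.png

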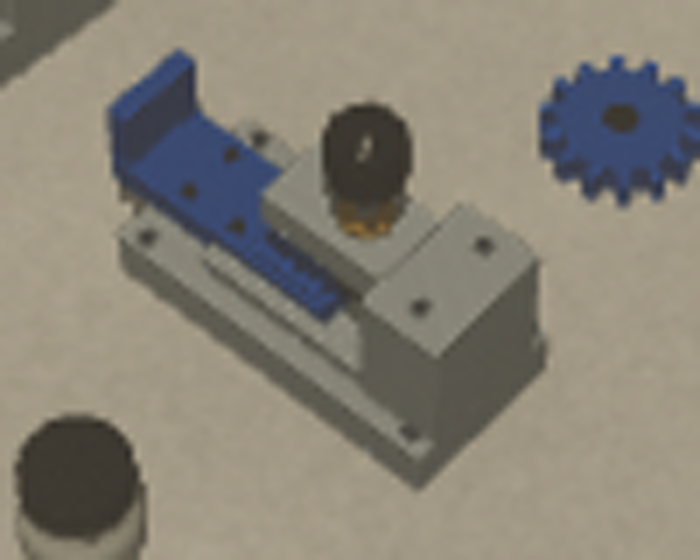

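View pics/zb.png

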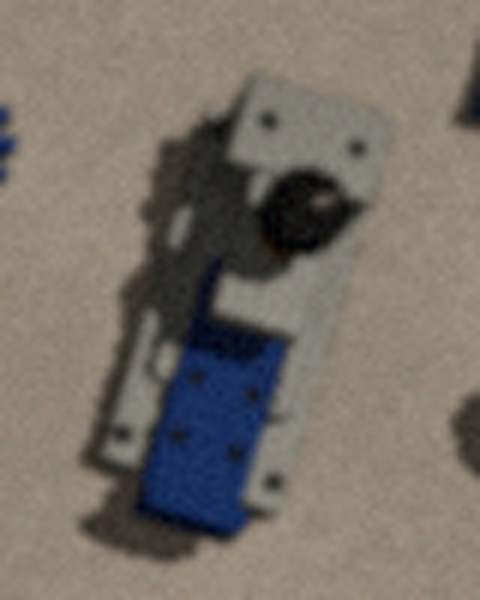

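```bash
cat > h.py <<'E'
import numpy as np,cv2
from scipy.spatial.transform import Rotation as R
from scipy.optimize import least_squares
CAM={"scene":(np.array([[514.41633153,0,314.5157017],[0,514.41633153,199.39855678],[0,0,1]]),np.array([1.06938165,-0.78233791,1.16937204]),[-2.41323828,-0.01748924,0.53676644]),
"top":(np.array([[413.18864862,0,325.5813771],[0,413.18864862,200.46257665],[0,0,1]]),np.array([0.42244225,0.04322819,1.03125934]),[-2.9334556,0.00401611,-1.42015264])}
def proj(n,P):
    K,t,a=CAM[n];M=R.from_euler('xyz',a).as_matrix()
    c=(np.atleast_2d(P)-t)@M; u=c@K.T; return u[:,:2]/u[:,2:]
def j2w(p,P):
    P=np.atleast_2d(P)/1000.;c,s=np.cos(p[2]),np.sin(p[2])
    return np.c_[p[0]+c*P[:,0]-s*P[:,1],p[1]+s*P[:,0]+c*P[:,1],P[:,2]]
E
cat > fit.py <<'E'
from h import *
S=[((22,-30,84),(365,300)),((60,-30,84),(437,355)),((60,30,84),(540,262)),((22,30,84),(465,205)),((60,-38,0),(418,490)),((60,38,0),(545,370)),((-97,-38,25),(120,232)),((-97,-38,0),(125,272)),((-38,18,84),(312,150)),((-38,-18,84),(262,198)),((0,0,121.5),(367,152))]
T=[((22,30,84),(230,160)),((60,30,84),(255,72)),((60,-30,84),(395,122)),((-97,38,25),(100,460)),((-97,-38,25),(275,515)),((-38,18,84),(215,312)),((-38,-18,84),(290,335)),((0,0,121.5),(303,212))]
A=np.array([a for a,b in S],float);a=np.array([b for _,b in S])/7+[250,220]-.45
B=np.array([a_ for a_,b in T],float);b=np.array([b_ for _,b_ in T])/6+[360,160]-.45
f=lambda p,l=False:np.r_[(proj("scene",j2w(p,A))-a).ravel(),(proj("top",j2w(p,B))-b).ravel()]
r=least_squares(f,[.5,-.2,-.1],loss='soft_l1')
print(r.x); print(f(r.x).reshape(-1,2).round(1).tolist())
for w in("s","t"):
    g=(lambda p:(proj("scene",j2w(p,A))-a).ravel()) if w=="s" else (lambda p:(proj("top",j2w(p,B))-b).ravel())
    print(w,least_squares(g,r.x,loss='soft_l1').x)
# bracket: flange corners, local (jig) x = bx
p=r.x
SB=np.array([[110,108],[182,50]])/7+[250,220]-.45
for bx in(-103,-108,-113,-118):
    print(bx,proj("scene",j2w(p,[[bx-5,-20,70],[bx-5,20,70]])).round(1).tolist(),SB.round(1).tolist(),proj("top",j2w(p,[[bx-5,-20,70],[bx-5,20,70]])).round(1).tolist(),(np.array([[240,535],[140,510]])/6+[360,160]-.45).round(1).tolist())
E
python3 fit.py
```

```text
[ 0.65322652 -0.1105884  -0.17471503]
[[-1.3, -0.1], [-0.3, 0.3], [0.2, -1.1], [-0.3, -0.8], [-0.0, 0.9], [0.3, -0.2], [-0.8, -0.1], [-1.0, -0.5], [1.4, -2.4], [-0.7, -1.0], [-0.2, 0.5], [-0.6, -0.5], [-0.2, -0.6], [0.8, -1.1], [-0.0, -0.9], [0.7, -0.1], [-0.5, -0.5], [1.8, 0.5], [-0.1, -0.1]]
s [ 0.65441848 -0.11108122 -0.17443281]
t [ 0.65209616 -0.1104347  -0.18036726]
-103 [[266.8, 236.4], [277.1, 227.7]] [[265.3, 235.0], [275.6, 226.7]] [[400.9, 245.3], [384.4, 239.8]] [[399.6, 248.7], [382.9, 244.6]]
-108 [[265.5, 235.5], [275.7, 226.8]] [[265.3, 235.0], [275.6, 226.7]] [[400.3, 247.4], [383.8, 241.9]] [[399.6, 248.7], [382.9, 244.6]]
-113 [[264.1, 234.5], [274.4, 225.8]] [[265.3, 235.0], [275.6, 226.7]] [[399.7, 249.4], [383.2, 243.9]] [[399.6, 248.7], [382.9, 244.6]]
-118 [[262.8, 233.5], [273.1, 224.9]] [[265.3, 235.0], [275.6, 226.7]] [[399.1, 251.5], [382.5, 245.9]] [[399.6, 248.7], [382.9, 244.6]]
```

```bash
cat >> h.py <<'E'
JIG=np.array([0.6532,-0.1107,-0.176])
def rel(jx,jy,z,psi):
    "rows' dx dy dz (mm), ry from present state to a jig-frame point (mm) and world yaw psi"
    from cell import state
    s=state();M=R.from_euler('xyz',s["tcp_rot"]).as_matrix()
    w=j2w(JIG,[[jx,jy,z]])[0]
    d=M.T@(w-s["position"])*1000
    T=R.from_euler('xyz',[-np.pi/2,0,psi]).as_matrix()
    rv=R.from_matrix(M.T@T).as_rotvec()
    print("t",round(s["time_s"],2),"dxyz",d.round(1),"rv",rv.round(4),"F",s["wrist_force"].round(2),"Tq",s["torque"].round(3),"q",s["joints"].round(2),"w",round(s["gripper_width"],3))
def where():
    from cell import state
    s=state();p=s["position"]-np.r_[JIG[:2],0];c,q=np.cos(JIG[2]),np.sin(JIG[2])
    F=s["wrist_force"]
    print("t",round(s["time_s"],2),"jig",np.round([1000*(c*p[0]+q*p[1]),1000*(-q*p[0]+c*p[1]),1000*p[2]],2),"rot",s["tcp_rot"].round(4),"Fjig",np.round([c*F[0]+q*F[1],-q*F[0]+c*F[1],F[2]],2),"Tq",s["torque"].round(3),"w",round(s["gripper_width"],3),"q6",s["joints"][5].round(3))
E
python3 -c "
from h import *
rel(-145,0,250,1.395);rel(-145,0,52,1.395);where()"
```

```text
t 1.6 dxyz [-3.512e+02  3.000e-01  4.538e+02] rv [-2.00e-04 -2.63e+00 -0.00e+00] F [-0.84  0.08  0.25] Tq [ 0.055  0.01  -0.008] q [-1.35  0.36  1.51  0.    1.27 -0.12] w 0.998
t 1.6 dxyz [-351.2  198.3  453.8] rv [-2.00e-04 -2.63e+00 -0.00e+00] F [-0.84  0.08  0.25] Tq [ 0.055  0.01  -0.008] q [-1.35  0.36  1.51  0.    1.27 -0.12] w 0.998
t 1.6 jig [-368.65 -528.47  250.27] rot [-1.5708e+00  1.0000e-04 -1.2350e+00] Fjig [-0.84 -0.07  0.25] Tq [ 0.055  0.01  -0.008] w 0.998 q6 -0.115
```

servo_tool:
  plan:
    - {"dx":-40,"dy":0,"dz":50,"ry":-0.125,"jaw":0}
    - {"dx":-80,"dy":0,"dz":100,"ry":-0.25,"jaw":0}
    - {"dx":-110,"dy":0,"dz":140,"ry":-0.375,"jaw":0}
    - {"dx":-135,"dy":0,"dz":175,"ry":-0.5,"jaw":0}
    - {"dx":-160,"dy":0,"dz":205,"ry":-0.625,"jaw":0}
    - {"dx":-180,"dy":0,"dz":235,"ry":-0.75,"jaw":0}
    - {"dx":-200,"dy":0,"dz":260,"ry":-0.875,"jaw":0}
    - {"dx":-220,"dy":0,"dz":285,"ry":-1.0,"jaw":0}
    - {"dx":-240,"dy":0,"dz":310,"ry":-1.125,"jaw":0}
    - {"dx":-260,"dy":0,"dz":335,"ry":-1.25,"jaw":0}
    - {"dx":-275,"dy":0,"dz":355,"ry":-1.375,"jaw":0}
    - {"dx":-290,"dy":0,"dz":375,"ry":-1.5,"jaw":0}
    - {"dx":-305,"dy":0,"dz":395,"ry":-1.625,"jaw":0}
    - {"dx":-320,"dy":0,"dz":414,"ry":-1.75,"jaw":0}
    - {"dx":-335,"dy":0,"dz":433,"ry":-1.875,"jaw":0}
    - {"dx":-351,"dy":0,"dz":454,"ry":-2.0,"jaw":0}
    - {"dx":-351,"dy":20,"dz":454,"ry":-2.125,"jaw":0}
    - {"dx":-351,"dy":40,"dz":454,"ry":-2.25,"jaw":0}
    - {"dx":-351,"dy":60,"dz":454,"ry":-2.375,"jaw":0}
    - {"dx":-351,"dy":80,"dz":454,"ry":-2.5,"jaw":0}
  grip_force: 25

```text
validation failed for argument at $.pl...
```

```bash
python3 -c "
from h import *
rel(-145,0,52,1.395);where()"
```

```text
t 1.6 dxyz [-351.2  198.3  453.8] rv [-2.00e-04 -2.63e+00 -0.00e+00] F [-0.84  0.08  0.25] Tq [ 0.055  0.01  -0.008] q [-1.35  0.36  1.51  0.    1.27 -0.12] w 0.998
t 1.6 jig [-368.65 -528.47  250.27] rot [-1.5708e+00  1.0000e-04 -1.2350e+00] Fjig [-0.84 -0.07  0.25] Tq [ 0.055  0.01  -0.008] w 0.998 q6 -0.115
```

servo_tool:
  plan:
    - {"dx":-30,"dy":0,"dz":35,"rx":0,"ry":-0.12,"rz":0,"jaw":0}
    - {"dx":-50,"dy":0,"dz":60,"rx":0,"ry":-0.24,"rz":0,"jaw":0}
  grip_force: 25

```text
time_s: 1.77
position: [0.2377, -0.4996, 0.25]
tcp_rot: [-1.571, -0.0, -0.992]
wrist_force: [0.3, 0.3, 0.6]
gripper_width: 0.745
```

```bash
python3 -c "
from h import *
rel(-145,0,52,1.395)"
```

```text
t 1.77 dxyz [-197.8  198.1  454.8] rv [ 1.0000e-04 -2.3874e+00  2.0000e-04] F [0.28 0.33 0.64] Tq [ 0.031 -0.041  0.038] q [-1.25  0.29  1.61  0.    1.24 -0.26] w 0.745
```

servo_tool:
  plan:
    - {"dx":-20,"dy":0,"dz":35,"ry":-0.12,"jaw":0}
    - {"dx":-40,"dy":0,"dz":60,"ry":-0.24,"jaw":0}
    - {"dx":-60,"dy":0,"dz":90,"ry":-0.36,"jaw":0}

```text
validation failed for argument at $.pl...
```

```bash
python3 -c "
from h import *
rel(-145,0,52,1.395)"
```

```text
t 1.77 dxyz [-197.8  198.1  454.8] rv [ 1.0000e-04 -2.3874e+00  2.0000e-04] F [0.28 0.33 0.64] Tq [ 0.031 -0.041  0.038] q [-1.25  0.29  1.61  0.    1.24 -0.26] w 0.745
```

servo_tool:
  plan:
    - {"dx":-20,"dy":0,"dz":40,"rx":0,"ry":-0.12,"rz":0,"jaw":0}
    - {"dx":-35,"dy":0,"dz":75,"rx":0,"ry":-0.24,"rz":0,"jaw":0}
    - {"dx":-50,"dy":0,"dz":110,"rx":0,"ry":-0.36,"rz":0,"jaw":0}
    - {"dx":-65,"dy":0,"dz":145,"rx":0,"ry":-0.48,"rz":0,"jaw":0}
    - {"dx":-80,"dy":0,"dz":180,"rx":0,"ry":-0.6,"rz":0,"jaw":0}
    - {"dx":-95,"dy":0,"dz":215,"rx":0,"ry":-0.72,"rz":0,"jaw":0}
    - {"dx":-110,"dy":0,"dz":250,"rx":0,"ry":-0.84,"rz":0,"jaw":0}
    - {"dx":-125,"dy":0,"dz":285,"rx":0,"ry":-0.96,"rz":0,"jaw":0}
    - {"dx":-140,"dy":0,"dz":320,"rx":0,"ry":-1.08,"rz":0,"jaw":0}
    - {"dx":-155,"dy":0,"dz":355,"rx":0,"ry":-1.2,"rz":0,"jaw":0}
    - {"dx":-170,"dy":0,"dz":390,"rx":0,"ry":-1.32,"rz":0,"jaw":0}
    - {"dx":-185,"dy":0,"dz":425,"rx":0,"ry":-1.44,"rz":0,"jaw":0}
    - {"dx":-198,"dy":0,"dz":455,"rx":0,"ry":-1.56,"rz":0,"jaw":0}
    - {"dx":-198,"dy":15,"dz":455,"rx":0,"ry":-1.68,"rz":0,"jaw":0}
    - {"dx":-198,"dy":30,"dz":455,"rx":0,"ry":-1.8,"rz":0,"jaw":0}
    - {"dx":-198,"dy":45,"dz":455,"rx":0,"ry":-1.92,"rz":0,"jaw":0}
    - {"dx":-198,"dy":60,"dz":455,"rx":0,"ry":-2.04,"rz":0,"jaw":0}
    - {"dx":-198,"dy":75,"dz":455,"rx":0,"ry":-2.16,"rz":0,"jaw":0}
    - {"dx":-198,"dy":85,"dz":455,"rx":0,"ry":-2.28,"rz":0,"jaw":0}
    - {"dx":-198,"dy":90,"dz":455,"rx":0,"ry":-2.387,"rz":0,"jaw":0}

```text
time_s: 3.43
position: [0.5097, -0.0848, 0.1587]
tcp_rot: [-1.569, -0.0, 1.401]
wrist_force: [0.4, 0.6, -0.1]
gripper_width: -0.003
```

```bash
python3 -c "
from h import *
rel(-145,0,52,1.395);where()"
```

```text
t 3.43 dxyz [ -0.4 106.7  -1.1] rv [-0.0019  0.0057  0.0002] F [ 0.38  0.62 -0.12] Tq [ 0.01  -0.043 -0.026] q [-0.3   0.35  1.79 -0.    1.   -1.7 ] w -0.003
t 3.43 jig [-145.86    0.38  158.67] rot [-1.5689e+00 -2.0000e-04  1.4007e+00] Fjig [ 0.27  0.68 -0.12] Tq [ 0.01  -0.043 -0.026] w -0.003 q6 -1.699
```

servo_tool:
  plan:
    - {"dx":0,"dy":35,"dz":-1,"rx":0,"ry":0.005,"rz":0,"jaw":0}
    - {"dx":0,"dy":70,"dz":-1,"rx":0,"ry":0.005,"rz":0,"jaw":0}
    - {"dx":0,"dy":95,"dz":-1,"rx":0,"ry":0.005,"rz":0,"jaw":0}
    - {"dx":0,"dy":107,"dz":-1,"rx":0,"ry":0.005,"rz":0,"jaw":0}
    - {"dx":0,"dy":107,"dz":-1,"rx":0,"ry":0.005,"rz":0,"jaw":0}

```text
time_s: 3.85
position: [0.5084, -0.0843, 0.049]
tcp_rot: [-1.563, -0.001, 1.396]
wrist_force: [-1.0, 0.3, 0.0]
gripper_width: 0.0
```

```bash
python3 - <<'E'
from h import *
from cell import *
c=camera("scene");cv2.imwrite("pics/s1.png",cv2.resize(c["pixels"][200:300,230:350,::-1],None,fx=6,fy=6,interpolation=cv2.INTER_CUBIC))
where()
E
```

```text
t 3.9 jig [-146.13    0.52   50.47] rot [-1.5657e+00 -7.0000e-04  1.3955e+00] Fjig [-0.01 -0.04  0.15] Tq [-0.033  0.013 -0.024] w -0.001 q6 -1.694
```

View pics/s1.png

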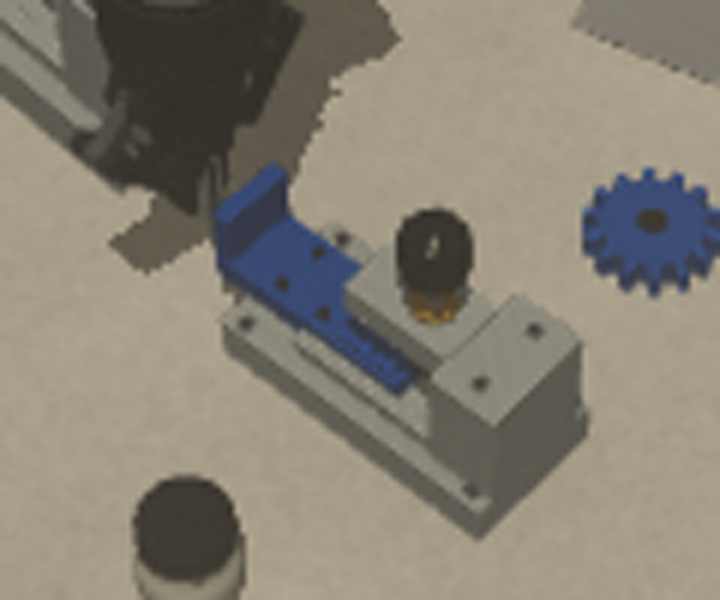

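servo_tool:
  plan:
    - {"dx":0.5,"dy":0,"dz":-6,"rx":0,"ry":0,"rz":0,"jaw":0}
    - {"dx":0.5,"dy":0,"dz":-11,"rx":0,"ry":0,"rz":0,"jaw":0}
    - {"dx":0.5,"dy":0,"dz":-15,"rx":0,"ry":0,"rz":0,"jaw":0}
    - {"dx":0.5,"dy":0,"dz":-18,"rx":0,"ry":0,"rz":0,"jaw":0}
    - {"dx":0.5,"dy":0,"dz":-21,"rx":0,"ry":0,"rz":0,"jaw":0}
    - {"dx":0.5,"dy":0,"dz":-24,"rx":0,"ry":0,"rz":0,"jaw":0}
    - {"dx":0.5,"dy":0,"dz":-27,"rx":0,"ry":0,"rz":0,"jaw":0}
    - {"dx":0.5,"dy":0,"dz":-30,"rx":0,"ry":0,"rz":0,"jaw":0}
    - {"dx":0.5,"dy":0,"dz":-33,"rx":0,"ry":0,"rz":0,"jaw":0}
    - {"dx":0.5,"dy":0,"dz":-36,"rx":0,"ry":0,"rz":0,"jaw":0}
    - {"dx":0.5,"dy":0,"dz":-38,"rx":0,"ry":0,"rz":0,"jaw":0}
    - {"dx":0.5,"dy":0,"dz":-39,"rx":0,"ry":0,"rz":0,"jaw":0}

```text
time_s: 4.9
position: [0.5483, -0.091, 0.0503]
tcp_rot: [-1.566, -0.001, 1.396]
wrist_force: [-2.8, 0.2, 2.2]
gripper_width: -0.003
```

```bash
python3 -c "
from h import *
where()"
```

```text
t 4.9 jig [-106.73    1.04   50.32] rot [-1.5660e+00 -6.0000e-04  1.3956e+00] Fjig [-2.76 -0.3   2.22] Tq [ 0.069  0.335 -0.078] w -0.003 q6 -1.684
```

Contact and sliding (~2 N friction). Creep on until the stop is felt.

servo_tool:
  plan:
    - {"dx":0,"dy":0,"dz":-1,"rx":0,"ry":0,"rz":0,"jaw":0}
    - {"dx":0,"dy":0,"dz":-2,"rx":0,"ry":0,"rz":0,"jaw":0}
    - {"dx":0,"dy":0,"dz":-3,"rx":0,"ry":0,"rz":0,"jaw":0}
    - {"dx":0,"dy":0,"dz":-4,"rx":0,"ry":0,"rz":0,"jaw":0}

```text
time_s: 5.23
position: [0.5522, -0.0917, 0.0503]
tcp_rot: [-1.566, -0.001, 1.396]
wrist_force: [-3.3, 1.1, 2.3]
gripper_width: -0.003
```

servo_tool:
  plan:
    - {"dx":0,"dy":0,"dz":-0.7,"rx":0,"ry":0,"rz":0,"jaw":0}
    - {"dx":0,"dy":0,"dz":-1.3,"rx":0,"ry":0,"rz":0,"jaw":0}
    - {"dx":0,"dy":0,"dz":-2,"rx":0,"ry":0,"rz":0,"jaw":0}

```text
time_s: 5.48
position: [0.5541, -0.092, 0.0503]
tcp_rot: [-1.565, -0.001, 1.396]
wrist_force: [-2.2, 0.5, 3.9]
gripper_width: 0.003
```

```bash
python3 -c "
from h import *
where()"
```

```text
t 5.48 jig [-100.88    1.06   50.28] rot [-1.5655e+00 -6.0000e-04  1.3956e+00] Fjig [-2.26  0.1   3.92] Tq [0.036 0.346 0.003] w 0.003 q6 -1.683
```

servo_tool:
  plan:
    - {"dx":0,"dy":0,"dz":-0.5,"rx":0,"ry":0,"rz":0,"jaw":0}
    - {"dx":0,"dy":0,"dz":-1,"rx":0,"ry":0,"rz":0,"jaw":0}

```text
time_s: 5.65
position: [0.555, -0.0921, 0.0503]
tcp_rot: [-1.565, -0.001, 1.396]
wrist_force: [-2.9, -0.7, 3.7]
gripper_width: 0.0
```

servo_tool:
  plan:
    - {"dx":0,"dy":0,"dz":-0.5,"rx":0,"ry":0,"rz":0,"jaw":0}
    - {"dx":0,"dy":0,"dz":-1,"rx":0,"ry":0,"rz":0,"jaw":0}

```text
time_s: 5.82
position: [0.5558, -0.0923, 0.0503]
tcp_rot: [-1.565, -0.001, 1.396]
wrist_force: [-4.2, 1.1, 5.2]
gripper_width: -0.001
```

servo_tool:
  plan:
    - {"dx":0,"dy":0,"dz":-0.5,"rx":0,"ry":0,"rz":0,"jaw":0}
    - {"dx":0,"dy":0,"dz":-1,"rx":0,"ry":0,"rz":0,"jaw":0}

```text
time_s: 5.98
position: [0.5559, -0.0923, 0.0503]
tcp_rot: [-1.563, -0.001, 1.396]
wrist_force: [-6.4, 1.3, 7.4]
gripper_width: -0.001
```

servo_tool:
  plan:
    - {"dx":0,"dy":0,"dz":-0.5,"rx":0,"ry":0,"rz":0,"jaw":0}
    - {"dx":0,"dy":0,"dz":-1,"rx":0,"ry":0,"rz":0,"jaw":0}

```text
time_s: 6.15
position: [0.5558, -0.0923, 0.0503]
tcp_rot: [-1.561, -0.001, 1.396]
wrist_force: [-7.0, 0.2, 9.0]
gripper_width: -0.001
```

```bash
python3 - <<'E'
from h import *
from cell import *
where()
c=camera("scene");cv2.imwrite("pics/s2.png",cv2.resize(c["pixels"][200:300,230:350,::-1],None,fx=6,fy=6,interpolation=cv2.INTER_CUBIC))
where()
E
```

```text
t 6.15 jig [-99.11   1.08  50.26] rot [-1.5609e+00 -7.0000e-04  1.3959e+00] Fjig [-6.88 -1.06  9.04] Tq [ 0.055  0.828 -0.022] w -0.001 q6 -1.682
t 6.2 jig [-99.12   1.07  50.29] rot [-1.5609e+00 -7.0000e-04  1.3958e+00] Fjig [-5.52 -0.31  6.52] Tq [0.044 0.711 0.027] w -0.002 q6 -1.682
```

View pics/s2.png

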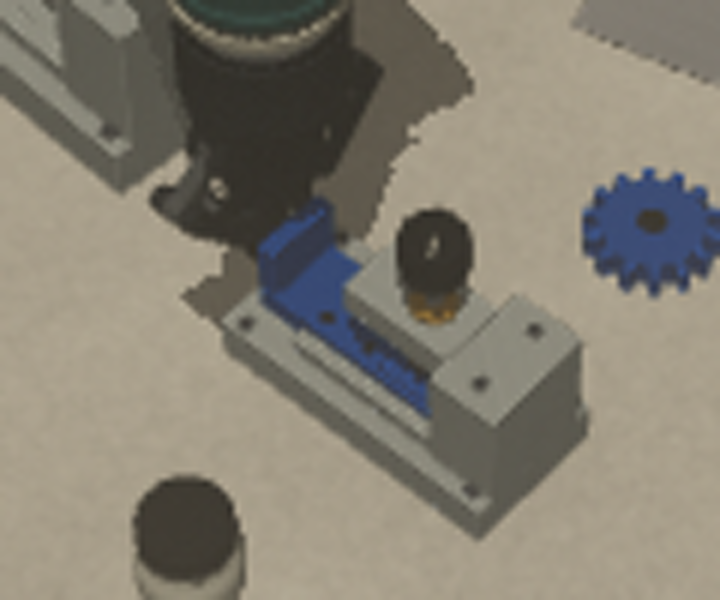

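servo_tool:
  plan:
    - {"dx":0,"dy":0,"dz":5,"rx":0,"ry":0,"rz":0,"jaw":0}
    - {"dx":0,"dy":0,"dz":20,"rx":0,"ry":0,"rz":0,"jaw":0}
    - {"dx":0,"dy":-30,"dz":35,"rx":0,"ry":0,"rz":0,"jaw":0}
    - {"dx":0,"dy":-70,"dz":35,"rx":0,"ry":0,"rz":0,"jaw":0}
    - {"dx":0,"dy":-110,"dz":35,"rx":0,"ry":-0.12,"rz":0,"jaw":0.3}
    - {"dx":0,"dy":-140,"dz":35,"rx":0,"ry":-0.24,"rz":0,"jaw":0.6}
    - {"dx":0,"dy":-150,"dz":10,"rx":0,"ry":-0.36,"rz":0,"jaw":0.6}
    - {"dx":0,"dy":-150,"dz":-20,"rx":0,"ry":-0.48,"rz":0,"jaw":0.6}
    - {"dx":0,"dy":-150,"dz":-50,"rx":0,"ry":-0.6,"rz":0,"jaw":0.6}
    - {"dx":0,"dy":-150,"dz":-80,"rx":0,"ry":-0.72,"rz":0,"jaw":0.6}
    - {"dx":0,"dy":-150,"dz":-95,"rx":0,"ry":-0.84,"rz":0,"jaw":0.6}
    - {"dx":0,"dy":-150,"dz":-99,"rx":0,"ry":-0.93,"rz":0,"jaw":0.6}
    - {"dx":0,"dy":-150,"dz":-99,"rx":0,"ry":-0.93,"rz":0,"jaw":0.6}

```text
time_s: 7.28
position: [0.6567, -0.1103, 0.1988]
tcp_rot: [-1.567, -0.007, 2.329]
wrist_force: [-0.3, -0.1, 0.4]
gripper_width: 0.597
```

```bash
python3 - <<'E'
from h import *
from cell import *
for n in("scene","top"):
    c=camera(n);I=c["pixels"][:,:,::-1]
    I=I[180:300,230:350] if n=="scene" else I[150:270,340:460]
    cv2.imwrite(f"pics/{n}3.png",cv2.resize(I,None,fx=5,fy=5,interpolation=cv2.INTER_CUBIC))
rel(0,0,123,2.325);where()
E
```

```text
t 7.38 dxyz [-0.4 75.8  1.2] rv [-0.0055 -0.0021  0.0086] F [-0.59  0.44 -1.2 ] Tq [ 0.001 -0.001 -0.008] q [-0.27  0.5   1.41 -0.    1.24 -2.59] w 0.599
t 7.38 jig [  1.22   1.13 198.78] rot [-1.5652 -0.0086  2.3229] Fjig [-0.66  0.33 -1.2 ] Tq [ 0.001 -0.001 -0.008] w 0.599 q6 -2.593
```

View pics/scene3.png

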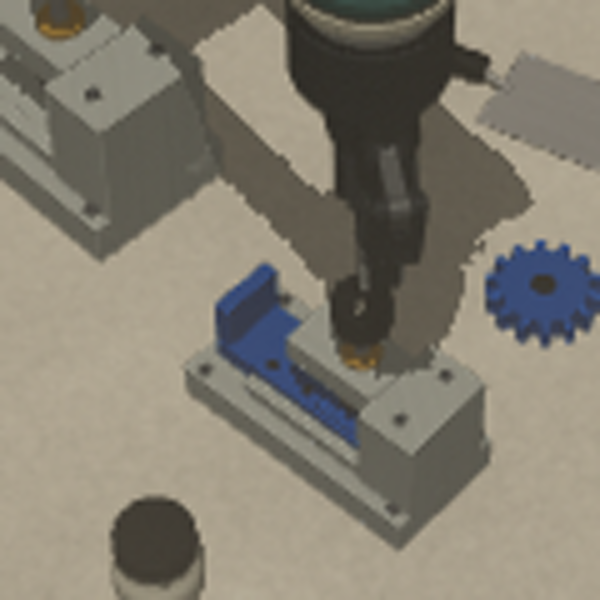

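View pics/top3.png

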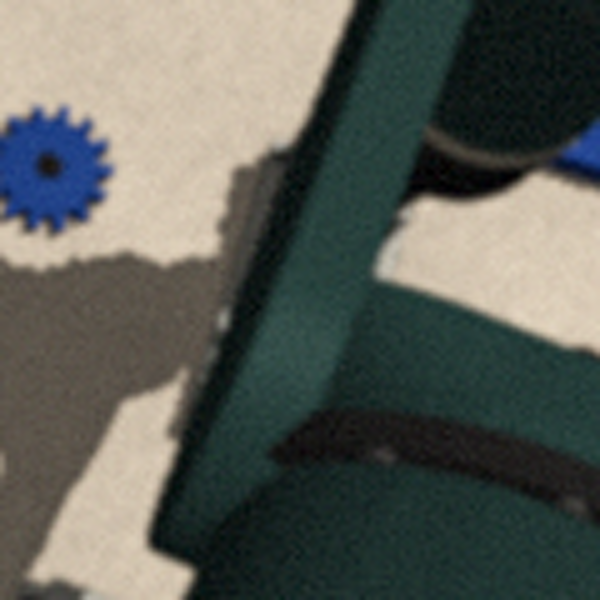

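servo_tool:
  plan:
    - {"dx":-0.4,"dy":20,"dz":1.2,"rx":-0.005,"ry":0,"rz":0.009,"jaw":0.6}
    - {"dx":-0.4,"dy":40,"dz":1.2,"rx":-0.005,"ry":0,"rz":0.009,"jaw":0.6}
    - {"dx":-0.4,"dy":52,"dz":1.2,"rx":-0.005,"ry":0,"rz":0.009,"jaw":0.6}
    - {"dx":-0.4,"dy":60,"dz":1.2,"rx":-0.005,"ry":0,"rz":0.009,"jaw":0.6}
    - {"dx":-0.4,"dy":68,"dz":1.2,"rx":-0.005,"ry":0,"rz":0.009,"jaw":0.6}
    - {"dx":-0.4,"dy":75,"dz":1.2,"rx":-0.005,"ry":0,"rz":0.009,"jaw":0.6}
    - {"dx":-0.4,"dy":75.8,"dz":1.2,"rx":-0.005,"ry":0,"rz":0.009,"jaw":0.6}
    - {"dx":-0.4,"dy":75.8,"dz":1.2,"rx":-0.005,"ry":0,"rz":0.009,"jaw":0.6}

```text
time_s: 8.05
position: [0.6532, -0.1107, 0.1229]
tcp_rot: [-1.57, 0.0, 2.323]
wrist_force: [0.5, 0.2, -0.5]
gripper_width: 0.6
```

```bash
python3 - <<'E'
from h import *
from cell import *
c=camera("scene");I=c["pixels"][:,:,::-1]
I=I[180:300,230:350]
cv2.imwrite(f"pics/s4.png",cv2.resize(I,None,fx=5,fy=5,interpolation=cv2.INTER_CUBIC))
rel(0,0,123,2.325);where()
E
```

```text
t 8.1 dxyz [0.4 0.4 0.2] rv [-0.0002 -0.0023 -0.001 ] F [-0.22  0.15 -0.3 ] Tq [ 0.02   0.02  -0.021] q [-0.27  0.57  1.49 -0.    1.08 -2.59] w 0.6
t 8.1 jig [ 4.6000e-01 -6.0000e-02  1.2342e+02] rot [-1.5706e+00  1.0000e-03  2.3227e+00] Fjig [-0.24  0.11 -0.3 ] Tq [ 0.02   0.02  -0.021] w 0.6 q6 -2.594
```

View pics/s4.png

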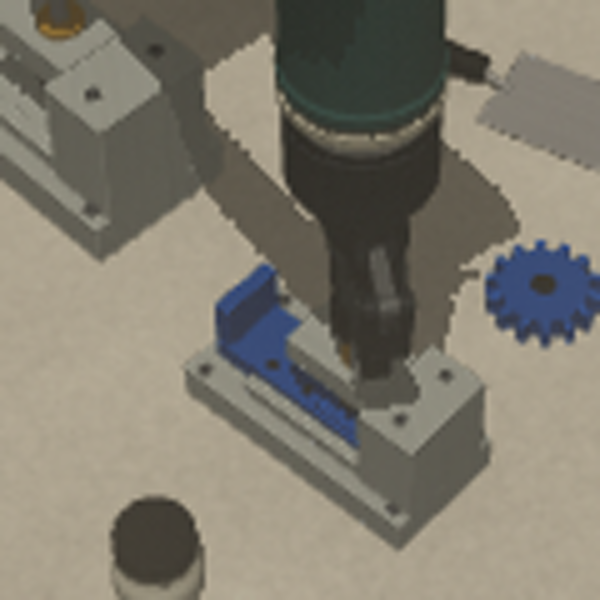

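servo_tool:
  plan:
    - {"dx":0,"dy":0,"dz":0,"rx":0,"ry":0,"rz":0,"jaw":0.4}
    - {"dx":0,"dy":0,"dz":0,"rx":0,"ry":0,"rz":0,"jaw":0.25}
    - {"dx":0,"dy":0,"dz":0,"rx":0,"ry":0,"rz":0,"jaw":0.25}
    - {"dx":0,"dy":0,"dz":0,"rx":0,"ry":0,"rz":0,"jaw":0.25}
    - {"dx":0,"dy":0,"dz":0,"rx":0,"ry":0,"rz":0,"jaw":0.25}
  grip_force: 30

```text
time_s: 8.52
position: [0.6537, -0.1104, 0.1243]
tcp_rot: [-1.571, 0.001, 2.323]
wrist_force: [-2.2, 3.2, 6.3]
gripper_width: 0.34
```

```bash
cat >> h.py <<'E'
def feel():
    from cell import state
    s=state();M=R.from_euler('xyz',s["tcp_rot"]).as_matrix()
    print("Ftool",(M.T@s["wrist_force"]).round(2),"Ttool",(M.T@s["torque"]).round(3))
    where()
E
python3 -c "
from h import *
feel()"
```

```text
Ftool [ 3.82 -6.33 -0.56] Ttool [-0.056  0.011 -0.61 ]
t 8.52 jig [  0.41   0.42 124.27] rot [-1.5713e+00  9.0000e-04  2.3227e+00] Fjig [-2.73  2.74  6.33] Tq [ 0.484  0.375 -0.011] w 0.34 q6 -2.594
```

servo_tool:
  plan:
    - {"dx":0.3,"dy":-0.2,"dz":0,"rx":0,"ry":0,"rz":0,"jaw":0.25}
    - {"dx":0.3,"dy":-0.2,"dz":0,"rx":0,"ry":0,"rz":0,"jaw":0.25}
  grip_force: 30

```text
time_s: 8.68
position: [0.6536, -0.1103, 0.1245]
tcp_rot: [-1.571, 0.002, 2.323]
wrist_force: [0.6, -0.4, -1.2]
gripper_width: 0.338
```

```bash
python3 -c "
from h import *
feel()"
```

```text
Ftool [-0.73  1.25 -0.18] Ttool [-0.101  0.084 -0.039]
t 8.68 jig [  0.32   0.47 124.54] rot [-1.5714e+00  1.6000e-03  2.3228e+00] Fjig [ 0.69 -0.29 -1.25] Tq [ 0.098 -0.047 -0.084] w 0.338 q6 -2.594
```

servo_tool:
  plan:
    - {"dx":0,"dy":0.32,"dz":0,"rx":0,"ry":0.1,"rz":0,"jaw":0.25}
    - {"dx":0,"dy":0.64,"dz":0,"rx":0,"ry":0.2,"rz":0,"jaw":0.25}
    - {"dx":0,"dy":0.96,"dz":0,"rx":0,"ry":0.3,"rz":0,"jaw":0.25}
    - {"dx":0,"dy":1.27,"dz":0,"rx":0,"ry":0.4,"rz":0,"jaw":0.25}

```text
time_s: 9.02
position: [0.6537, -0.1105, 0.1232]
tcp_rot: [-1.572, 0.002, 1.918]
wrist_force: [-0.8, 0.5, 0.7]
gripper_width: 0.344
```

```bash
python3 -c "
from h import *
feel()"
```

```text
Ftool [ 0.71 -0.71  0.57] Ttool [ 0.072 -0.108 -0.123]
t 9.02 jig [  0.47   0.33 123.21] rot [-1.5720e+00  1.5000e-03  1.9181e+00] Fjig [-0.85  0.33  0.71] Tq [0.091 0.11  0.108] w 0.344 q6 -2.189
```

servo_tool:
  plan:
    - {"dx":0,"dy":0.32,"dz":0,"rx":0,"ry":0.1,"rz":0,"jaw":0.25}
    - {"dx":0,"dy":0.64,"dz":0,"rx":0,"ry":0.2,"rz":0,"jaw":0.25}
    - {"dx":0,"dy":0.96,"dz":0,"rx":0,"ry":0.3,"rz":0,"jaw":0.25}

```text
time_s: 9.27
position: [0.6538, -0.1106, 0.1222]
tcp_rot: [-1.573, 0.001, 1.613]
wrist_force: [-0.9, 0.4, 1.6]
gripper_width: 0.341
```

servo_tool:
  plan:
    - {"dx":0,"dy":0.32,"dz":0,"rx":0,"ry":0.1,"rz":0,"jaw":0.25}
    - {"dx":0,"dy":0.64,"dz":0,"rx":0,"ry":0.2,"rz":0,"jaw":0.25}

```text
time_s: 9.43
position: [0.6537, -0.1107, 0.1216]
tcp_rot: [-1.573, 0.001, 1.408]
wrist_force: [-0.7, 1.3, 1.3]
gripper_width: 0.338
```

```bash
python3 -c "
from h import *
feel()"
```

```text
Ftool [ 1.18 -1.26  0.9 ] Ttool [ 0.212 -0.092 -0.083]
t 9.43 jig [5.4000e-01 5.0000e-02 1.2156e+02] rot [-1.5727e+00  1.2000e-03  1.4085e+00] Fjig [-0.92  1.17  1.26] Tq [0.116 0.196 0.092] w 0.338 q6 -1.679
```

servo_tool:
  plan:
    - {"dx":0,"dy":0.32,"dz":0,"rx":0,"ry":0.1,"rz":0,"jaw":0.25}
    - {"dx":0,"dy":0.6,"dz":0,"rx":0,"ry":0.2,"rz":0,"jaw":0.25}

```text
time_s: 9.6
position: [0.6537, -0.1108, 0.121]
tcp_rot: [-1.573, 0.001, 1.204]
wrist_force: [0.4, 1.2, 1.0]
gripper_width: 0.34
```

```bash
python3 -c "
from h import *
feel()"
```

```text
Ftool [ 1.29 -1.    0.09] Ttool [ 0.194 -0.113 -0.023]
t 9.6 jig [ 5.6000e-01 -2.0000e-02  1.2096e+02] rot [-1.5729e+00  1.0000e-03  1.2036e+00] Fjig [0.15 1.28 1.  ] Tq [0.091 0.173 0.112] w 0.34 q6 -1.474
```

servo_tool:
  plan:
    - {"dx":0,"dy":0.32,"dz":0,"rx":0,"ry":0.1,"rz":0,"jaw":0.25}
    - {"dx":0,"dy":0.64,"dz":0,"rx":0,"ry":0.2,"rz":0,"jaw":0.25}

```text
time_s: 9.77
position: [0.6537, -0.1109, 0.1203]
tcp_rot: [-1.573, 0.001, 0.999]
wrist_force: [-1.1, -0.5, 1.0]
gripper_width: 0.338
```

```bash
python3 -c "
from h import *
feel()"
```

```text
Ftool [-1.03 -1.    0.61] Ttool [ 0.228 -0.112  0.031]
t 9.77 jig [  0.52  -0.14 120.27] rot [-1.573e+00  8.000e-04  9.986e-01] Fjig [-0.96 -0.71  1.  ] Tq [0.097 0.208 0.112] w 0.338 q6 -1.269
```

servo_tool:
  plan:
    - {"dx":0,"dy":0.32,"dz":0,"rx":0,"ry":0.1,"rz":0,"jaw":0.25}
    - {"dx":0,"dy":0.62,"dz":0,"rx":0,"ry":0.2,"rz":0,"jaw":0.25}

```text
time_s: 9.93
position: [0.6536, -0.111, 0.1197]
tcp_rot: [-1.573, 0.0, 0.794]
wrist_force: [-1.8, 1.1, 1.1]
gripper_width: 0.342
```

```bash
python3 -c "
from h import *
feel()"
```

```text
Ftool [-0.49 -1.06  2.06] Ttool [ 0.221 -0.136  0.043]
t 9.93 jig [  0.48  -0.23 119.65] rot [-1.5732e+00  5.0000e-04  7.9370e-01] Fjig [-1.97  0.76  1.05] Tq [0.124 0.188 0.135] w 0.342 q6 -1.064
```

servo_tool:
  plan:
    - {"dx":0,"dy":0.32,"dz":0,"rx":0,"ry":0.1,"rz":0,"jaw":0.25}
    - {"dx":0,"dy":0.62,"dz":0,"rx":0,"ry":0.2,"rz":0,"jaw":0.25}

```text
time_s: 10.1
position: [0.6535, -0.1111, 0.1189]
tcp_rot: [-1.573, 0.0, 0.589]
wrist_force: [-1.7, 0.6, 0.8]
gripper_width: 0.338
```

```bash
python3 -c "
from h import *
feel()"
```

```text
Ftool [-1.14 -0.83  1.43] Ttool [ 0.206 -0.127  0.062]
t 10.1 jig [  0.41  -0.32 118.94] rot [-1.5732e+00  3.0000e-04  5.8880e-01] Fjig [-1.82  0.24  0.83] Tq [0.137 0.166 0.126] w 0.338 q6 -0.859
```

servo_tool:
  plan:
    - {"dx":0,"dy":0.32,"dz":0,"rx":0,"ry":0.1,"rz":0,"jaw":0.25}
    - {"dx":0,"dy":0.62,"dz":0,"rx":0,"ry":0.2,"rz":0,"jaw":0.25}

```text
time_s: 10.27
position: [0.6535, -0.1111, 0.1183]
tcp_rot: [-1.573, 0.0, 0.384]
wrist_force: [-2.1, 1.1, 1.3]
gripper_width: 0.341
```

```bash
python3 -c "
from h import *
feel()"
```

```text
Ftool [-1.54 -1.29  1.82] Ttool [ 0.194 -0.176  0.068]
t 10.27 jig [  0.33  -0.36 118.3 ] rot [-1.5732  0.      0.3839] Fjig [-2.28  0.73  1.28] Tq [0.155 0.136 0.176] w 0.341 q6 -0.654
```

servo_tool:
  plan:
    - {"dx":0,"dy":0.25,"dz":0,"rx":0,"ry":0.08,"rz":0,"jaw":0.25}
    - {"dx":0,"dy":0.48,"dz":0,"rx":0,"ry":0.15,"rz":0,"jaw":0.25}

```text
time_s: 10.43
position: [0.6534, -0.1111, 0.1178]
tcp_rot: [-1.573, -0.0, 0.23]
wrist_force: [-1.9, 0.7, 3.1]
gripper_width: 0.341
```

```bash
python3 -c "
from h import *
feel()"
```

```text
Ftool [-1.71 -3.14  1.15] Ttool [ 0.175 -0.147  0.143]
t 10.43 jig [  0.27  -0.4  117.84] rot [-1.5732e+00 -2.0000e-04  2.2990e-01] Fjig [-2.03  0.39  3.14] Tq [0.138 0.18  0.146] w 0.341 q6 -0.5
```

```bash
cat >> h.py <<'E'
def avg(n=4):
    from cell import state,camera
    L=[]
    for i in range(n):
        camera("scene");s=state();L.append(np.r_[s["wrist_force"],s["torque"],s["position"]*1000,s["tcp_rot"][2]])
    print("t",s["time_s"],np.mean(L,0).round(3).tolist())
E
python3 -c "
from h import *
avg()"
```

```text
t 10.6333 [-1.402, 0.037, 1.364, 0.123, 0.161, -0.068, 653.385, -111.137, 117.791, 0.233]
```

servo_tool:
  plan:
    - {"dx":0,"dy":0.25,"dz":0,"rx":0,"ry":0.08,"rz":0,"jaw":0.25}
    - {"dx":0,"dy":0.48,"dz":0,"rx":0,"ry":0.15,"rz":0,"jaw":0.25}

```text
time_s: 10.8
position: [0.6533, -0.1112, 0.1173]
tcp_rot: [-1.573, -0.0, 0.085]
wrist_force: [-1.4, 1.5, 1.8]
gripper_width: 0.342
```

```bash
python3 -c "
from h import *
feel();avg(3)"
```

```text
Ftool [-1.28 -1.83  1.62] Ttool [ 0.167 -0.105  0.203]
t 10.8 jig [  0.2   -0.43 117.33] rot [-1.573e+00 -4.000e-04  8.470e-02] Fjig [-1.66  1.23  1.83] Tq [0.149 0.216 0.105] w 0.342 q6 -0.355
t 10.95 [-1.101, 0.735, 1.437, 0.13, 0.2, -0.059, 653.306, -111.17, 117.316, 0.085]
```

servo_tool:
  plan:
    - {"dx":0,"dy":0.25,"dz":0,"rx":0,"ry":0.08,"rz":0,"jaw":0.25}
    - {"dx":0,"dy":0.48,"dz":0,"rx":0,"ry":0.15,"rz":0,"jaw":0.25}

```text
time_s: 11.12
position: [0.6533, -0.1112, 0.1169]
tcp_rot: [-1.573, -0.001, -0.061]
wrist_force: [-1.5, 1.3, 1.5]
gripper_width: 0.339
```

```bash
python3 -c "
from h import *
feel();avg(3)"
```

```text
Ftool [-1.61 -1.47  1.21] Ttool [ 0.171 -0.153  0.191]
t 11.12 jig [  0.15  -0.46 116.87] rot [-1.5729e+00 -7.0000e-04 -6.0900e-02] Fjig [-1.74  1.02  1.47] Tq [0.182 0.18  0.153] w 0.339 q6 -0.21
t 11.2667 [-1.736, 0.703, 2.181, 0.133, 0.22, -0.066, 653.265, -111.152, 116.864, -0.061]
```

servo_tool:
  plan:
    - {"dx":0,"dy":0.25,"dz":0,"rx":0,"ry":0.08,"rz":0,"jaw":0.25}
    - {"dx":0,"dy":0.48,"dz":0,"rx":0,"ry":0.15,"rz":0,"jaw":0.25}

```text
time_s: 11.43
position: [0.6532, -0.1112, 0.1166]
tcp_rot: [-1.573, -0.001, -0.206]
wrist_force: [-3.0, 1.1, 4.3]
gripper_width: 0.34
```

```bash
python3 -c "
from h import *
feel();avg(3)"
```

```text
Ftool [-3.19 -4.3   0.43] Ttool [ 0.089 -0.153  0.41 ]
t 11.43 jig [ 9.000e-02 -4.600e-01  1.166e+02] rot [-1.5728e+00 -9.0000e-04 -2.0630e-01] Fjig [-3.18  0.54  4.3 ] Tq [0.171 0.384 0.152] w 0.34 q6 -0.064
t 11.5833 [-2.308, 1.017, 3.049, 0.163, 0.359, -0.006, 653.2, -111.146, 116.606, -0.206]
```

servo_tool:
  plan:
    - {"dx":0,"dy":0.16,"dz":0,"rx":0,"ry":0.05,"rz":0,"jaw":0.25}
    - {"dx":0,"dy":0.32,"dz":0,"rx":0,"ry":0.1,"rz":0,"jaw":0.25}

```text
time_s: 11.75
position: [0.6532, -0.1111, 0.1165]
tcp_rot: [-1.573, -0.001, -0.3]
wrist_force: [-2.0, 0.8, 4.8]
gripper_width: 0.342
```

```bash
python3 -c "
from h import *
feel();avg(3)"
```

```text
Ftool [-2.2  -4.81  0.19] Ttool [ 0.104 -0.171  0.451]
t 11.75 jig [ 4.0000e-02 -4.4000e-01  1.1651e+02] rot [-1.5727e+00 -1.1000e-03 -3.0050e-01] Fjig [-2.16  0.48  4.81] Tq [0.233 0.4   0.17 ] w 0.342 q6 0.03
t 11.9 [-2.751, 1.362, 5.17, 0.176, 0.405, 0.014, 653.177, -111.138, 116.547, -0.301]
```

servo_tool:
  plan:
    - {"dx":0,"dy":-0.3,"dz":0,"rx":0,"ry":0.05,"rz":0,"jaw":0.25}
    - {"dx":0,"dy":-0.3,"dz":0,"rx":0,"ry":0.12,"rz":0,"jaw":0.25}
    - {"dx":0,"dy":-0.3,"dz":0,"rx":0,"ry":0.2,"rz":0,"jaw":0.25}
    - {"dx":0,"dy":-0.3,"dz":0,"rx":0,"ry":0.3,"rz":0,"jaw":0.25}

```text
time_s: 12.23
position: [0.653, -0.1111, 0.1165]
tcp_rot: [-1.572, -0.001, -0.599]
wrist_force: [-2.1, 0.7, 1.7]
gripper_width: 0.343
```

```bash
python3 -c "
from h import *
feel();avg(3)"
```

```text
Ftool [-2.16 -1.74 -0.61] Ttool [-0.004 -0.197  0.281]
t 12.23 jig [ -0.13  -0.44 116.52] rot [-1.5724e+00 -1.2000e-03 -5.9890e-01] Fjig [-2.22  0.33  1.73] Tq [0.155 0.235 0.197] w 0.343 q6 0.328
t 12.3833 [-1.773, 1.294, 1.704, 0.138, 0.246, -0.088, 653.011, -111.087, 116.525, -0.599]
```

servo_tool:
  plan:
    - {"dx":0,"dy":0,"dz":0,"rx":0,"ry":0.08,"rz":0,"jaw":0.25}
    - {"dx":0,"dy":0,"dz":0,"rx":0,"ry":0.16,"rz":0,"jaw":0.25}
    - {"dx":0,"dy":0,"dz":0,"rx":0,"ry":0.24,"rz":0,"jaw":0.25}
    - {"dx":0,"dy":0,"dz":0,"rx":0,"ry":0.3,"rz":0,"jaw":0.25}

```text
time_s: 12.72
position: [0.6529, -0.111, 0.1164]
tcp_rot: [-1.572, -0.001, -0.893]
wrist_force: [-2.2, 2.0, 3.1]
gripper_width: 0.337
```

```bash
python3 -c "
from h import *
feel();avg(3)"
```

```text
Ftool [-2.91 -3.11 -0.44] Ttool [-0.11  -0.224  0.359]
t 12.72 jig [ -0.24  -0.33 116.43] rot [-1.572e+00 -1.300e-03 -8.931e-01] Fjig [-2.48  1.59  3.11] Tq [0.21  0.311 0.223] w 0.337 q6 0.622
t 12.8667 [-1.746, 1.605, 2.489, 0.184, 0.313, 0.031, 652.905, -110.985, 116.428, -0.892]
```

servo_tool:
  plan:
    - {"dx":0,"dy":-0.1,"dz":0,"rx":0,"ry":0,"rz":0,"jaw":0.25}
    - {"dx":0,"dy":-0.1,"dz":0,"rx":0,"ry":0,"rz":0,"jaw":0.45}
    - {"dx":0,"dy":-0.1,"dz":0,"rx":0,"ry":0,"rz":0,"jaw":0.6}
    - {"dx":0,"dy":-0.1,"dz":0,"rx":0,"ry":0,"rz":0,"jaw":0.6}
    - {"dx":0,"dy":-0.1,"dz":0,"rx":0,"ry":0,"rz":0,"jaw":0.6}

```text
time_s: 13.28
position: [0.6532, -0.1112, 0.1165]
tcp_rot: [-1.572, -0.002, -0.889]
wrist_force: [-1.1, -0.4, -0.6]
gripper_width: 0.6
```

```bash
python3 -c "
from h import *
feel();avg(2)"
```

```text
Ftool [-0.36  0.55 -1.09] Ttool [-0.029  0.014  0.001]
t 13.28 jig [  0.12  -0.49 116.53] rot [-1.5716 -0.0018 -0.8893] Fjig [-0.99 -0.59 -0.55] Tq [-0.018  0.023 -0.014] w 0.6 q6 0.618
t 13.3833 [0.293, -0.175, -0.175, -0.022, -0.014, 0.002, 653.123, -111.129, 116.544, -0.889]
```

servo_tool:
  plan:
    - {"dx":0,"dy":-10,"dz":0,"rx":0,"ry":0,"rz":0,"jaw":0.6}
    - {"dx":0,"dy":-30,"dz":0,"rx":0,"ry":0,"rz":0,"jaw":0.6}
    - {"dx":0,"dy":-60,"dz":0,"rx":0,"ry":0,"rz":0,"jaw":0.6}
    - {"dx":0,"dy":-95,"dz":0,"rx":0,"ry":0,"rz":0,"jaw":0.6}
    - {"dx":0,"dy":-130,"dz":0,"rx":0,"ry":0,"rz":0,"jaw":0.6}
    - {"dx":25,"dy":-130,"dz":-25,"rx":0,"ry":0,"rz":0,"jaw":0.6}
    - {"dx":50,"dy":-130,"dz":-50,"rx":0,"ry":0,"rz":0,"jaw":0.6}
    - {"dx":75,"dy":-130,"dz":-75,"rx":0,"ry":0,"rz":0,"jaw":0.6}
    - {"dx":95,"dy":-130,"dz":-95,"rx":0,"ry":0,"rz":0,"jaw":0.6}
    - {"dx":115,"dy":-130,"dz":-115,"rx":0,"ry":0,"rz":0,"jaw":0.6}
    - {"dx":135,"dy":-130,"dz":-135,"rx":0,"ry":0,"rz":0,"jaw":0.6}
    - {"dx":155,"dy":-130,"dz":-155,"rx":0,"ry":0,"rz":0,"jaw":0.6}
    - {"dx":175,"dy":-130,"dz":-175,"rx":0,"ry":0,"rz":0,"jaw":0.6}
    - {"dx":195,"dy":-130,"dz":-195,"rx":0,"ry":0,"rz":0,"jaw":0.6}
    - {"dx":195,"dy":-130,"dz":-195,"rx":0,"ry":0,"rz":0,"jaw":0.6}

```text
time_s: 14.63
position: [0.6234, -0.3911, 0.2478]
tcp_rot: [-1.574, -0.005, -0.893]
wrist_force: [0.1, -0.1, 0.5]
gripper_width: 0.603
```

```bash
python3 - <<'E'
from h import *
from cell import *
for n in("scene","top"):
    c=camera(n);I=c["pixels"][:,:,::-1]
    if n=="scene": cv2.imwrite("pics/s5full.png",I)
    I=I[220:300,250:350] if n=="scene" else I[160:260,360:440]
    cv2.imwrite(f"pics/{n}5.png",cv2.resize(I,None,fx=6,fy=6,interpolation=cv2.INTER_CUBIC))
print("home",proj("scene",j2w(JIG,[[-88,-20,70],[-88,20,70]])))
where()
E
```

```text
home [[272.15699448 240.37294304]
 [282.43309291 231.54707933]]
t 14.73 jig [  19.52 -276.52  247.48] rot [-1.5714 -0.0018 -0.8915] Fjig [0.48 0.72 0.41] Tq [ 0.026  0.029 -0.072] w 0.6 q6 0.244
```

View pics/scene5.png

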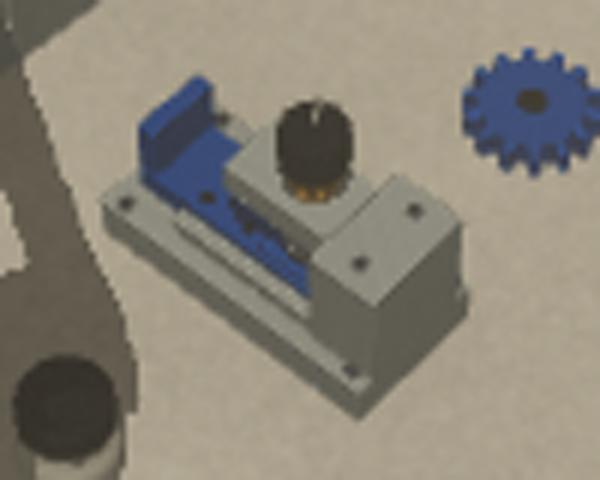

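View pics/s5full.png

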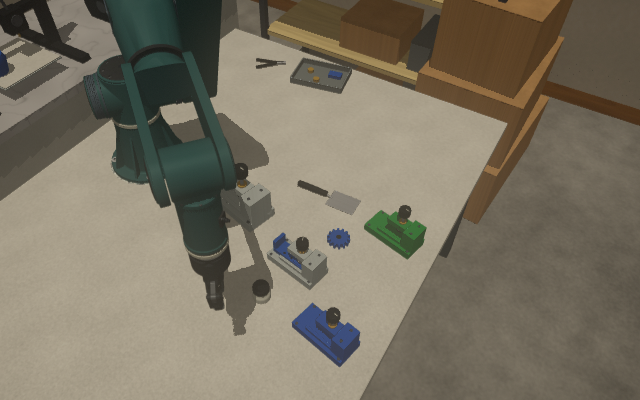

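View pics/top5.png

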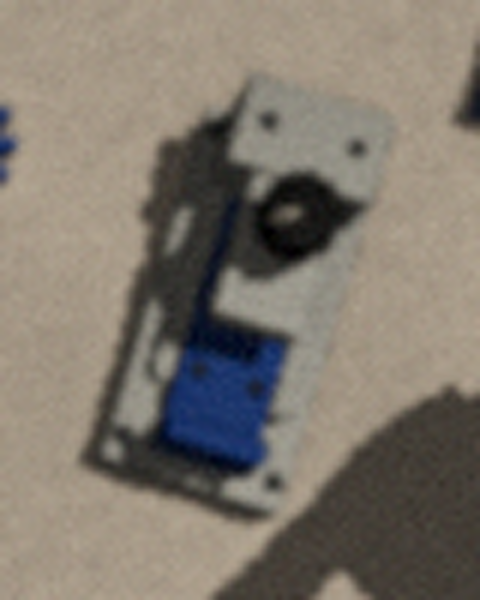

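```bash
python3 -c "
from cell import *
print(sign_off(), state()['time_s'])"
```

```text
the job is handed in; nothing more can be done
the job is handed in; nothing more can be done
```

I slid the bracket home in the smaller silver jig and clamped it, and handed the job in at about 15 s. The clamping force works out at roughly 14 N, but I could only infer it, not measure it.

- **Bracket:** I pushed it with closed fingers until it stalled at the stop with about 7 N of push. The stall came where the home position was expected. In the last pictures the flange corners are within about 1 px of that position, and the bracket did not move during clamping.
- **Knob:** I turned it clockwise in one grasp, 3.2 rad in all, sinking with the thread until the foot bore on the boss. That showed as the sinking stalling at a TCP height of about 116.6 mm and the upward force rising to 5 N.
- **Clamping:** After contact I turned about 0.76 rad in total. Most of that was with the hand's downward pressure taken off.
- **Force estimate:** About 0.76 rad at 17 N per rad, plus the first newton, gives about 14 N. Contact may have come slightly earlier, which would make it up to about 15 N; both are inside 10 to 18 N. The turning torque rose steadily from about 0.12 to 0.22 N m, so there was no sign of the grip slipping.
- **Final checks:** After release the gripper read no force and the arm was clear. The gear, jar and scraper looked undisturbed. I did not independently check the clamping force or how far the knob itself turned.

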